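# Shut the tool steriliser and start it

## Robot

A 7-joint arm with a two-finger parallel gripper is mounted at the origin on the work surface. World frame = base frame: x ahead of the robot, y to its left, z up, the work surface at z = 0. Lengths are in m, angles in rad, forces in N, time in s.
With the tool pointing down it reaches from about 0.4 to 0.85 m from the base axis. Payload 4.5 kg.
Tool frame: the origin (TCP) lies midway between the tips of the shut fingers; the grasp point (between the pads) lies 19 mm behind it; z points along the fingers, y is the direction in which the jaws open and shut (so a half turn about z gives the same grasp; the last joint's range is limited). The gripper opens to 88 mm and grips with 3 to 60 N. Pads are 18 mm wide; open, the fingers measure 123 mm over their backs; the gripper's body (75 mm by 187 mm) begins 45 mm behind the grasp point.
Start: joints at [1.377, 0.689, -0.195, 1.565, 0.157, 0.902, -0.215], TCP at [0.141, -0.609, 0.239] pointing down, gripper open.
Joint ranges: [-3.01, 3.01], [-0.46, 2.08], [-1.47, 1.51], [0.13, 2.56], [-1, 4.14], [0.04, 2.09], [-2.66, 2.66]. Speed limits (rad/s): [2.57, 2.57, 3.14, 3.14, 3.14, 3.14, 3.14].

## Interface

Orientations are given as a unit quaternion [x, y, z, w].
In Python, from plant import r, viewer gives the robot as it stands.
- The arm moves only by the tool play_rows, never from a script. Its argument "commands" is a list of rows, each an object with "delta_rot": the turn, a rotation vector about the tool's x, y, z normalised to -1 to 1, where 1 is pi rad, a list of three; "travel": the shift along the tool's x, y, z normalised to -1 to 1, where 1 is 15 cm, a list of three; "gripper": the opening, from -1 (shut) to 1 (fully open). In form: [{"delta_rot": [wx, wy, wz], "travel": [x, y, z], "gripper": gripper}, ...]. A call has 1 to 12 rows; each row is the pose to reach, as a shift and turn from the pose commanded when the call began, along the tool's axes at that moment, turning the shorter way round; what a row does not reach only later rows make up. A row lasts 1/8 s, in which the tool goes at most 62.5 mm and 10.7 degrees, less where a joint would pass 70% of its speed; a pose out of reach is approached as far as the arm can. A call with a number of a shift or a turn outside -1 to 1 is refused whole. A call with a gripper value outside its range is refused whole. The fingers move at their own pace and stop on an object; "force" is the grip in N (left out, the last holds). Time passes only in rows, so rows that repeat a pose let the fingers close. It gives the time, the measured TCP pose, the force and the opening at its end, in the units of the state.
- r.get_state(): the state, without advancing time (a new reading comes with each control period).
- viewer.snapshot(name): name is "side" or "top"; returns a dict with "color" (384x512x3 uint8, red, green, blue), "z_map" (384x512 float32, m along the optical axis (not along the pixel's ray), 0 where there is no reading), "fx", "fy", "cx", "cy" (pixels), "distortion" ([k1, k2, p1, p2, k3] as OpenCV has them; the pictures are not rectified), "origin" and "attitude" of the camera in the world. Camera axes: x right, y up, looking along -z (the intrinsics and any distortion apply to the point x, -y, -z); pixel columns grow to the right and rows downward; lengths in m; the calibration is good to about 2 mm. A picture is of the moment at which its call begins.
- r.finish_job(): hands the job in, once; it reports no verdict.
Trained networks look in the newest picture that a camera, given by its name, has taken for a name from the list of things; names that differ only in an ending like _2 or _b are one class to them, and where a whole thing is asked for, a point or a joint stands for the part that bears it (a point fixed in the world has none). Each returns a list of dicts, best first, with "conf" (0 to 1); they miss things now and then, are a little off and sometimes report something else, mostly with a low value. They report only what shows in the picture. A call takes as long as a camera call. They do not tell look-alikes from the thing itself.
- viewer.outline_of(camera, label): "pixels" (384x512 bool, what is visible of it) and "at" ([column, row] in pixels, amid what is visible of it).
- viewer.pinpoint(camera, label): "at" ([column, row] in pixels: a listed point, or the origin of a listed thing).
The state is a dict: "clock": time; "q": joint angles; "qd": joint speeds; "joint_torque": joint torques, N m; "tool_pos": TCP position; "eef_rot": TCP orientation; "contact_force": force on the tool from outside, world axes, zero at the start; "moment": the same for the moment, N m; "opening": opening from 0.0 (shut) to 1.0 (fully open).
Only numpy, scipy, OpenCV 4.12 (cv2) and the standard library are available. Lean on these libraries where they do the work, as an engineer would, in place of code of your own. Each camera call takes 0.05 s, during which the arm holds its last target. There are 200 camera calls.

## Task

Close up the salon's tool steriliser with your fingertips and start it: first push its tray fully home with the hair clip riding in it, then swing the lid down until it is fully shut, and only then press the round start button on top all the way down and let go. Pick nothing up, and leave the other things on the counter and on the steriliser where they are.

Things in the scene. Friction and masses are not known exactly. Their poses are not given: they have to be found in the camera images.
- steriliser: White box standing fixed on the counter, 180 mm deep (x), 280 mm wide (y), 85 mm high. Origin: centre of its underside; axes: x to its back, y to its left, z up; the front (-x) looks roughly to the robot. Its right-hand 90 mm (y -140 to -50 mm) is a solid console carrying the start button; the left-hand 190 mm (y -50 to 140 mm) holds the tray below and, above it, a shallow open well under the lid.
- tray (a joint): How far the tray is out, m: 0 fully home, up to 0.10; it slides out along the steriliser's -x. Starts partly out. It slides stiffly (about 1.5 N) and stays where it is left.
- tray_front (a point): Centre of the outer face of the tray's flat white front panel (184 mm wide, 52 mm high, 12 mm thick, from 10 to 62 mm above the counter, no handle). Axes as the steriliser's. When home, this face stands 12 mm proud of the steriliser's front, at (-102, 45, 36) mm in the steriliser's frame.
- lid (a joint): Lid opening, rad: 0 shut, 1.57 upright, 1.95 at the stop. Starts roughly upright. A stiff hinge holds the lid wherever it is left (it does not fall shut): some 2 N at its free edge moves it, and it must be pushed all the way down.
- lid_hinge (a point): Mid-length of the lid's hinge line, which runs along the steriliser's x on its top left edge, at (0, 140, 85) mm in the steriliser's frame. The lid is a plain flat grey plate 180 mm along the hinge, 190 mm from the hinge to its free edge, 8 mm thick. Open, it stands up along the left side, its outer face to the left (+y); shut, it lies over the well with its top 93 mm above the counter.
- lid_edge (a point): Middle of the lid's free edge, on its outer face (the top face when shut).
- start (a joint): How far the start button is pressed, m: 0 up, 0.006 fully down; springs back, about 4 N fully down.
- start_top (a point): Centre of the top of the round start button (32 mm across) on the console; pressed straight down. At (-40, -95) mm in the steriliser's frame, some 20 mm above the console.
- clip_tray: Claw hair clip, 80 x 25 x 26 mm, lying loose across the tray just behind its front panel; origin at the centre of its underside. Stays in the tray.
- clip_top: Bystander: claw clip, 60 x 25 x 26 mm, on the console behind the button; origin under its centre.
- comb: Bystander: comb, 130 x 34 x 5 mm, lying in the well under the lid; origin under its centre.
- clip_loose: Bystander: claw clip, 90 x 25 x 26 mm, on the counter; origin under its centre.
- jar: Bystander: amber jar, 56 mm across, 55 mm high, standing right of the steriliser; origin under its centre.
- shampoo: Bystander: white bottle, 60 mm across, 190 mm high, standing behind the steriliser; origin under its centre.
- brush: Bystander: wooden paddle hair brush, about 210 x 70 x 37 mm, lying on the counter at the left; origin under its middle.
- tonic: Bystander: dark bottle, 44 mm across, 130 mm high, standing at the back left; origin under its centre.
Mind the look-alikes: they are no part of the job. Of the things shaped like the clip_tray, the blue one is meant.

How it is judged:
By the outcome, as a careful person would: the job done as asked, in the order asked, and still so for the second after the job is handed in, with the robot touching nothing.
It also fails if it takes over 58 s, if anything falls off the work surface, if the arm or the gripper's body presses on something with over 40 N, if the wrist force passes 120 N, or if a joint passes its speed limit or range.

## Working session

There is one attempt and no reset: what is moved stays moved. The work goes in short steps, Python scripts to look and compute and a tool call to move; the robot and the scene stay as the last step left them, time stands still between calls to the robot, and variables do not carry over. Pictures are saved under pics/ and viewed, about 8 in all and at most 12, crops included, and the job is handed in when it is done.

Besides the shell and the picture viewer there is one more tool, called after "Call:" in YAML: its name, and indented under it one key for each argument. play_rows: Moves the arm, as the interface text tells. Its arguments: {"type":"object","properties":{"commands":{"type":"array","items":{"type":"object","properties":{"delta_rot":{"type":"array","items":{"type":"number","minimum":-1,"maximum":1}},"travel":{"type":"array","items":{"type":"number","minimum":-1,"maximum":1}},"gripper":{"type":"number"}}}},"force":{"type":"number"}},"required":["commands"]}

```bash
mkdir -p pics
cat > h.py <<'E'
import numpy as np,cv2
from scipy.spatial.transform import Rotation as R
from plant import r,viewer
def rot(a):
    a=np.array(a,float); return a if a.shape==(3,3) else R.from_quat(a).as_matrix()
def pts(s,px,z=None,plane=None):
    px=np.array(px,float).reshape(-1,1,2)
    K=np.array([[s['fx'],0,s['cx']],[0,s['fy'],s['cy']],[0,0,1]])
    u=cv2.undistortPoints(px,K,np.array(s['distortion'],float)).reshape(-1,2)
    d=np.c_[u[:,0],-u[:,1],-np.ones(len(u))]@rot(s['attitude']).T
    o=np.array(s['origin'])
    if plane is not None: return o+d*((plane-o[2])/d[:,2])[:,None]
    if z is None:
        p=px.reshape(-1,2).round().astype(int); z=s['z_map'][p[:,1],p[:,0]]
    return o+d*np.array(z)[:,None]
def save(s,n,crop=None,k=1):
    im=s['color'][:,:,::-1]
    if crop: a,b,c,d=crop; im=im[b:d,a:c]
    cv2.imwrite('pics/'+n,cv2.resize(im,None,fx=k,fy=k))
E
python3 - <<'E'
from h import *
S={}
for n in('side','top'):
    s=viewer.snapshot(n);S[n]=s;print(n,s['origin'],s['attitude'],s['fx'])
    for l in('start_top','tray_front','lid_hinge','lid_edge','clip_tray','steriliser','jar','clip_top','comb','clip_loose','shampoo','brush','tonic'):
        o=viewer.pinpoint(n,l)
        for q in o[:3]:
            print(' ',l,round(q['conf'],2),np.round(q['at']),pts(s,q['at']).round(3))
cv2.imwrite('pics/a.png',np.vstack([S['top']['color'],S['side']['color']])[:,:,::-1][:, :])
im=cv2.imread('pics/a.png');cv2.imwrite('pics/a.png',cv2.resize(np.hstack([im[:384],im[384:]]),(800,300)))
save(S['top'],'top0.png',k=1.5);save(S['side'],'side0.png',k=1.5)
st=r.get_state();print(st)
E
```

```text
side [ 0.26751578 -0.69938598  0.60825769] [ 0.46698931 -0.09341925 -0.18362252  0.85992825] 375.25123711888364
  start_top 0.5 [328. 251.] [[ 0.598 -0.249  0.104]]
  tray_front 0.7 [240. 262.] [[ 0.454 -0.135  0.034]]
  lid_hinge 0.79 [282. 199.] [[ 0.608 -0.023  0.084]]
  lid_hinge 0.72 [227. 155.] [[0.602 0.386 0.01 ]]
  lid_edge 0.68 [291. 128.] [[0.85  0.398 0.056]]
  lid_edge 0.38 [330. 253.] [[ 0.596 -0.258  0.107]]
  clip_tray 0.76 [248. 208.] [[ 0.559  0.084 -0.   ]]
  clip_tray 0.72 [205. 230.] [[ 0.423  0.042 -0.   ]]
  clip_tray 0.62 [191. 267.] [[ 0.354 -0.085  0.013]]
  steriliser 0.74 [314. 258.] [[ 0.576 -0.237  0.083]]
  jar 0.93 [386. 312.] [[ 0.653 -0.377  0.035]]
  clip_top 0.89 [360. 245.] [[ 0.671 -0.256  0.099]]
  comb 0.79 [310. 228.] [[ 0.626 -0.134  0.068]]
  comb 0.41 [362. 242.] [[ 0.677 -0.254  0.101]]
  clip_loose 0.76 [242. 355.] [[ 0.38  -0.339  0.021]]
  clip_loose 0.64 [288. 126.] [[0.851 0.422 0.054]]
  shampoo 0.79 [371. 252.] [[ 0.688 -0.273  0.088]]
  shampoo 0.35 [330. 255.] [[ 0.594 -0.264  0.107]]
  shampoo 0.2 [288. 128.] [[0.852 0.425 0.045]
[... 1170 characters left out ...]
'q': array([ 1.37678407,  0.68910785, -0.19461253,  1.56529837,  0.15731156,
        0.90248528, -0.21509303]), 'qd': array([-9.88216436e-04,  1.71082782e-05,  8.65651990e-04,  1.08587543e-04,
       -1.62648058e-04,  1.34532418e-03,  8.07059532e-04]), 'joint_torque': array([ 9.95111877e-04, -5.27488089e+01, -1.26747496e+00, -1.53741878e+01,
       -5.20491251e-02, -6.37900921e-04,  2.94107122e-05]), 'tool_pos': array([ 0.14119048, -0.60887211,  0.23873857]), 'eef_rot': array([9.93517095e-01, 1.13682806e-01, 1.19861670e-05, 4.19055999e-05]), 'contact_force': array([ 0.00893539,  0.92197146, -0.02849914]), 'moment': array([-0.01233144, -0.06897929, -0.03974352]), 'opening': 1.004728563350998}
```

View pics/top0.png

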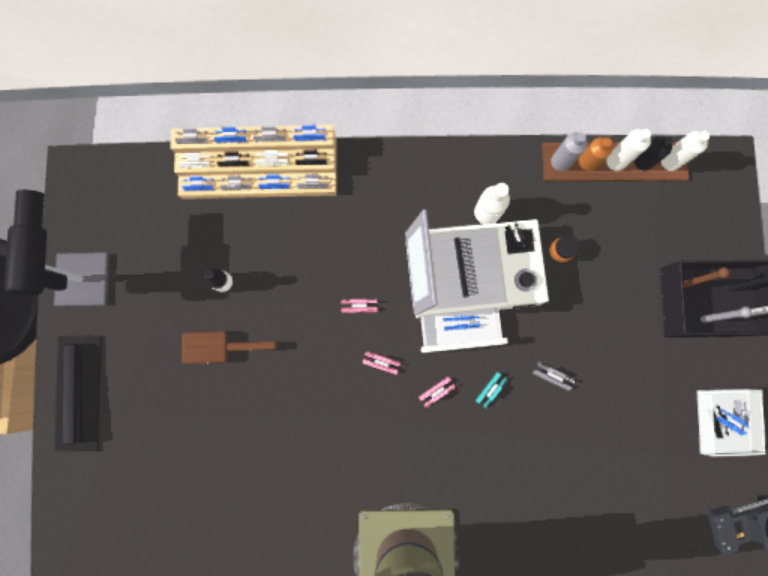

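View pics/side0.png

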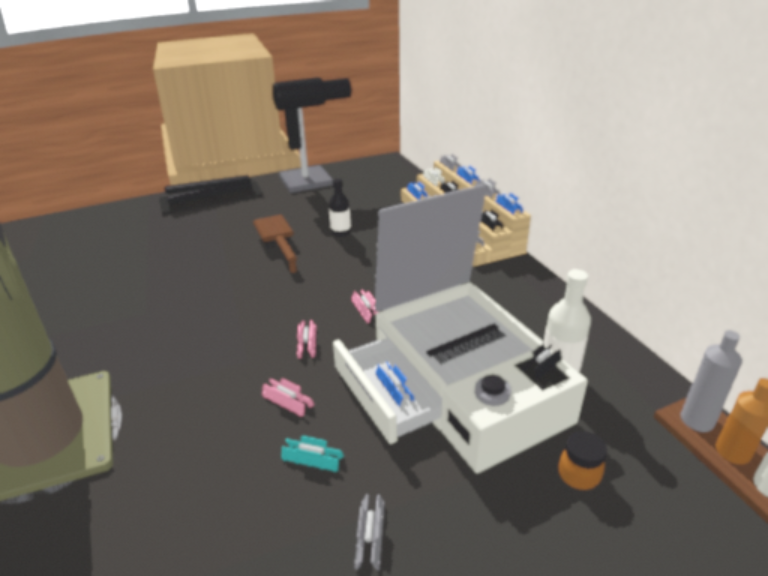

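Candidates for the tray clip:
- The only blue clip inside the tray is at top (310,215) and side (262,258).
- Pink clips are at top (239,204), (254,242) and (291,261); teal is at (327,260) and grey at (370,251). The blue clips in the rack and in the white box are set dressing.

The lid leans slightly inward. Next I fit the steriliser pose from depth.

Run:
```python
from h import *
P=[]
for n in('side','top'):
    s=viewer.snapshot(n)
    yy,xx=np.mgrid[0:384,0:512]
    p=pts(s,np.c_[xx.ravel(),yy.ravel()]);c=s['color'].reshape(-1,3)
    near=(p[:,0]>.38)&(p[:,0]<.75)&(p[:,1]>-.34)&(p[:,1]<.06)
    m=near&(abs(p[:,2]-.085)<.006)
    m2=near&(p[:,2]>.125)&(p[:,0]<.70)
    m3=near&(p[:,2]>.055)&(p[:,2]<.068)&(p[:,0]<.49)
    P.append((p[m],p[m2],p[m3]))
    for nm,q in zip(('top','lid','panel'),P[-1]):
        if len(q)<8: print(n,nm,len(q));continue
        rc=cv2.minAreaRect((q[:,:2]*1000).astype(np.float32));print(n,nm,len(q),np.round(cv2.boxPoints(rc)).tolist(),np.round(rc[1]),round(rc[2],1),q[:,2].min().round(3),q[:,2].max().round(3))
    q=p[m2]
    if len(q)>20:
        c0=q.mean(0);_,_,v=np.linalg.svd(q-c0);print('lid plane',c0.round(3),v[2].round(3))
    if n=='top': save(s,'crop1.png',(255,130,385,290),4)
# pose from points
L=np.array([[-40,-95],[0,140]])/1000.
```

```text
side top 3218 [[521.0, -26.0], [546.0, -309.0], [756.0, -291.0], [731.0, -8.0]] [210. 284.] 5.0 0.079 0.091
side lid 3628 [[522.0, -30.0], [523.0, -58.0], [701.0, -46.0], [699.0, -18.0]] [178.  28.] 3.8 0.125 0.275
side panel 395 [[442.0, -42.0], [460.0, -223.0], [474.0, -222.0], [456.0, -40.0]] [ 14. 183.] 5.8 0.055 0.064
lid plane [ 0.607 -0.039  0.205] [ 0.088 -0.986 -0.141]
top top 1531 [[519.0, -20.0], [547.0, -308.0], [757.0, -288.0], [729.0, 0.0]] [211. 290.] 5.5 0.079 0.091
top lid 1672 [[401.0, -31.0], [693.0, -79.0], [704.0, -11.0], [412.0, 37.0]] [ 69. 295.] 80.7 0.125 1.409
top panel 220 [[443.0, -38.0], [460.0, -221.0], [472.0, -220.0], [456.0, -37.0]] [ 13. 184.] 5.1 0.055 0.068
lid plane [0.513 0.002 0.803] [-0.057  0.996 -0.066]
```

View pics/crop1.png

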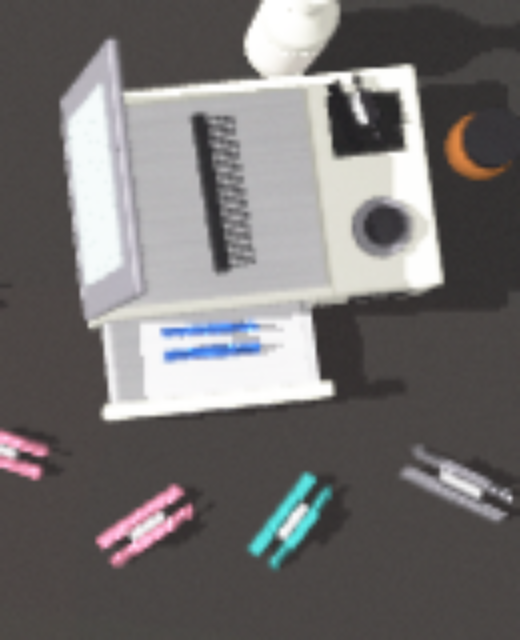

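```bash
cat >> h.py <<'E'
C=np.array([.622,-.158]);a=np.radians(5.3);U=np.array([np.cos(a),np.sin(a)]);V=np.array([-U[1],U[0]])
def W(lx,ly,z): return np.r_[C+lx*U+ly*V,z]
def rel(ws,yaw=None):
    s=r.get_state();M=rot(s['eef_rot']);p=s['tool_pos']
    print(s['clock'],p.round(4),'F',s['contact_force'].round(1))
    for w in ws: print(np.round(w,3),((np.array(w)-p)@M/.15).round(3))
    Mt=np.c_[np.r_[-V,0]*-1*-1,np.r_[U,0],[0,0,-1]]; Mt[:,0]=np.cross(Mt[:,1],Mt[:,2])
    print('rot',(R.from_matrix(M.T@Mt).as_rotvec()/np.pi).round(4))
E
python3 -c "
from h import *
rel([W(-.205,.045,.2)])"
```

```text
1.5 [ 0.1412 -0.6089  0.2387] F [-0.2 -0.3  0.5]
[ 0.414 -0.132  0.2  ] [ 2.488 -2.686  0.258]
rot [ 0.      0.     -0.4569]
```

Call:
play_rows:
  commands:
    - {"delta_rot": [0,0,0],"travel": [0.25,-0.27,0],"gripper": -1}
    - {"delta_rot": [0,0,0],"travel": [0.5,-0.54,0],"gripper": -1}
    - {"delta_rot": [0,0,0],"travel": [0.75,-0.8,0],"gripper": -1}
    - {"delta_rot": [0,0,0],"travel": [0.92,-1,0],"gripper": -1}
    - {"delta_rot": [0,0,0],"travel": [0.92,-1,0],"gripper": -1}

```text
clock: 2.12
tool_pos: [0.2437, -0.4288, 0.2391]
eef_rot: [0.993, 0.117, 0.0, -0.001]
contact_force: [-0.1, -0.5, 0.1]
opening: 0.453
```

Call:
play_rows:
  commands:
    - {"delta_rot": [0,0,0],"travel": [0.25,-0.27,0],"gripper": -1}
    - {"delta_rot": [0,0,0],"travel": [0.5,-0.54,0],"gripper": -1}
    - {"delta_rot": [0,0,0],"travel": [0.75,-0.8,0],"gripper": -1}
    - {"delta_rot": [0,0,0],"travel": [0.92,-1,0],"gripper": -1}
    - {"delta_rot": [0,0,0],"travel": [0.92,-1,0],"gripper": -1}

```text
clock: 2.75
tool_pos: [0.3441, -0.2529, 0.239]
eef_rot: [0.993, 0.116, 0.001, 0.0]
contact_force: [0.5, -0.7, -0.2]
opening: 0.01
```

```bash
python3 -c "
from h import *
rel([W(-.205,.045,.2)]);print(r.get_state()['q'].round(2))"
```

```text
2.75 [ 0.3441 -0.2529  0.239 ] F [ 0.5 -0.7 -0.2]
[ 0.414 -0.132  0.2  ] [ 0.637 -0.676  0.26 ]
rot [ 4.000e-04 -3.000e-04 -4.553e-01]
[ 0.64  0.44 -0.16  2.13  0.13  0.57 -0.96]
```

Call:
play_rows:
  commands:
    - {"delta_rot": [0,0,-0.05],"travel": [0.1,-0.1,0],"gripper": -1}
    - {"delta_rot": [0,0,-0.1],"travel": [0.2,-0.2,0],"gripper": -1}
    - {"delta_rot": [0,0,-0.15],"travel": [0.3,-0.3,0.05],"gripper": -1}
    - {"delta_rot": [0,0,-0.2],"travel": [0.4,-0.4,0.1],"gripper": -1}
    - {"delta_rot": [0,0,-0.25],"travel": [0.5,-0.5,0.15],"gripper": -1}
    - {"delta_rot": [0,0,-0.3],"travel": [0.6,-0.6,0.2],"gripper": -1}
    - {"delta_rot": [0,0,-0.35],"travel": [0.637,-0.676,0.26],"gripper": -1}
    - {"delta_rot": [0,0,-0.4],"travel": [0.637,-0.676,0.26],"gripper": -1}
    - {"delta_rot": [0,0,-0.4555],"travel": [0.637,-0.676,0.26],"gripper": -1}
    - {"delta_rot": [0,0,-0.4555],"travel": [0.637,-0.676,0.26],"gripper": -1}
    - {"delta_rot": [0,0,-0.4555],"travel": [0.637,-0.676,0.26],"gripper": -1}

```text
clock: 4.12
tool_pos: [0.4125, -0.1352, 0.1997]
eef_rot: [0.677, 0.736, -0.0, 0.0]
contact_force: [-0.4, 0.3, 1.2]
opening: 0.004
```

```bash
python3 -c "
from h import *
rel([W(-.205,.045,.038),W(-.102-.0175,.045,.038)]);print(r.get_state()['q'].round(2))"
```

```text
4.125 [ 0.4125 -0.1352  0.1997] F [-0.4  0.3  1.2]
[ 0.414 -0.132  0.038] [0.02  0.01  1.078]
[ 0.499 -0.124  0.038] [0.026 0.58  1.078]
rot [ 0.      0.0002 -0.0031]
[ 0.55  0.56 -0.52  2.15  0.52  0.56 -0.27]
```

Call:
play_rows:
  commands:
    - {"delta_rot": [0,0,-0.003],"travel": [0.02,0,0.35],"gripper": -1}
    - {"delta_rot": [0,0,-0.003],"travel": [0.02,0,0.7],"gripper": -1}
    - {"delta_rot": [0,0,-0.003],"travel": [0.02,0,1.0],"gripper": -1}
    - {"delta_rot": [0,0,-0.003],"travel": [0.02,0,1.0],"gripper": -1}

```text
clock: 4.62
tool_pos: [0.4107, -0.1312, 0.0475]
eef_rot: [0.672, 0.741, -0.003, -0.001]
contact_force: [-0.5, 1.0, 0.2]
opening: 0.003
```

Call:
play_rows:
  commands:
    - {"delta_rot": [0,0,0],"travel": [0,0,0.09],"gripper": -1}
    - {"delta_rot": [0,0,0],"travel": [0,0.05,0.09],"gripper": -1}
    - {"delta_rot": [0,0,0],"travel": [0,0.1,0.09],"gripper": -1}
    - {"delta_rot": [0,0,0],"travel": [0,0.15,0.09],"gripper": -1}
    - {"delta_rot": [0,0,0],"travel": [0,0.2,0.09],"gripper": -1}
    - {"delta_rot": [0,0,0],"travel": [0,0.25,0.09],"gripper": -1}
    - {"delta_rot": [0,0,0],"travel": [0,0.3,0.09],"gripper": -1}
    - {"delta_rot": [0,0,0],"travel": [0,0.35,0.09],"gripper": -1}
    - {"delta_rot": [0,0,0],"travel": [0,0.4,0.09],"gripper": -1}
    - {"delta_rot": [0,0,0],"travel": [0,0.45,0.09],"gripper": -1}
    - {"delta_rot": [0,0,0],"travel": [0,0.5,0.09],"gripper": -1}

```text
clock: 6.0
tool_pos: [0.4872, -0.1238, 0.0361]
eef_rot: [0.672, 0.741, -0.0, 0.0]
contact_force: [-0.7, -1.7, 0.9]
opening: 0.002
```

```bash
python3 -c "
from h import *
rel([W(-.102-.0175,.045,.038)])
s=viewer.snapshot('side');save(s,'s2.png',(180,100,420,330),2.5)"
```

```text
6.0 [ 0.4872 -0.1238  0.0361] F [-0.7 -1.7  0.9]
[ 0.499 -0.124  0.038] [-0.01   0.077 -0.013]
rot [-0.0001  0.0001  0.0015]
```

View pics/s2.png

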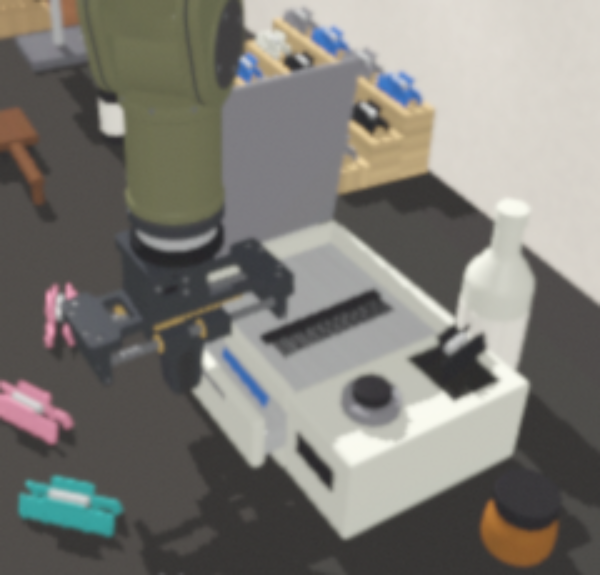

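The tray is nearly in: the panel is at crop (230,410) and the blue clip still shows at (245,375). The gripper clears the lid, so I keep pushing.

Call:
play_rows:
  commands:
    - {"delta_rot": [0,0,0],"travel": [-0.01,0.03,0],"gripper": -1}
    - {"delta_rot": [0,0,0],"travel": [-0.01,0.05,0],"gripper": -1}
    - {"delta_rot": [0,0,0],"travel": [-0.01,0.07,0],"gripper": -1}
    - {"delta_rot": [0,0,0],"travel": [-0.01,0.09,0],"gripper": -1}
    - {"delta_rot": [0,0,0],"travel": [-0.01,0.1,0],"gripper": -1}
    - {"delta_rot": [0,0,0],"travel": [-0.01,0.1,0],"gripper": -1}

```text
clock: 6.8
tool_pos: [0.5023, -0.1238, 0.0363]
eef_rot: [0.672, 0.741, 0.0, 0.0]
contact_force: [-0.5, 0.8, 0.4]
opening: 0.003
```

Call:
play_rows:
  commands:
    - {"delta_rot": [0,0,0],"travel": [0,0.02,0],"gripper": -1}
    - {"delta_rot": [0,0,0],"travel": [0,0.03,0],"gripper": -1}
    - {"delta_rot": [0,0,0],"travel": [0,0.04,0],"gripper": -1}
    - {"delta_rot": [0,0,0],"travel": [0,0.04,0],"gripper": -1}

```text
clock: 7.3
tool_pos: [0.503, -0.1238, 0.0362]
eef_rot: [0.672, 0.741, -0.004, -0.002]
contact_force: [-10.9, 1.9, 8.8]
opening: 0.009
```

Call:
play_rows:
  commands:
    - {"delta_rot": [0,0,0],"travel": [0,-0.15,0],"gripper": -1}
    - {"delta_rot": [0,0,0],"travel": [0,-0.3,-0.1],"gripper": -1}
    - {"delta_rot": [0,0,0],"travel": [0,-0.4,-0.4],"gripper": -1}
    - {"delta_rot": [0,0,0],"travel": [0,-0.4,-0.7],"gripper": -1}
    - {"delta_rot": [0,0,0],"travel": [0,-0.4,-1],"gripper": -1}
    - {"delta_rot": [0,0,0],"travel": [0,-0.4,-1],"gripper": -1}

```text
clock: 8.05
tool_pos: [0.4509, -0.1293, 0.1892]
eef_rot: [0.672, 0.74, 0.002, 0.003]
contact_force: [0.2, 0.9, 0.2]
opening: 0.001
```

Call:
play_rows:
  commands:
    - {"delta_rot": [0,0,0],"travel": [0,0,-0.35],"gripper": -1}
    - {"delta_rot": [0,0,0],"travel": [0,0,-0.7],"gripper": -1}
    - {"delta_rot": [0,0,0],"travel": [0,0,-0.95],"gripper": -1}
    - {"delta_rot": [0,0,0],"travel": [0,0,-0.95],"gripper": -1}

```text
clock: 8.55
tool_pos: [0.45, -0.1292, 0.3304]
eef_rot: [0.672, 0.74, 0.001, 0.002]
contact_force: [-0.2, 0.3, 0.5]
opening: 0.002
```

Run:
```python
from h import *
s=viewer.snapshot('side');save(s,'s3.png',(180,100,420,330),2)
yy,xx=np.mgrid[0:384,0:512]
p=pts(s,np.c_[xx.ravel(),yy.ravel()])
m=(p[:,0]>.42)&(p[:,0]<.55)&(p[:,1]>-.26)&(p[:,1]<-.02)&(p[:,2]>.054)&(p[:,2]<.068)
q=(p[m,:2]-C)@np.c_[U,V];q=q[q[:,0]<-.085];print('panel local x',np.percentile(q[:,0],[2,50,98]).round(4),'y',q[:,1].min(),q[:,1].max())
m=(p[:,0]>.5)&(p[:,0]<.70)&(p[:,1]>-.1)&(p[:,1]<.0)&(p[:,2]>.125)&(p[:,2]<.29)
q=p[m];c0=np.median(q,0);_,_,v=np.linalg.svd(q-c0);print(c0,v[2],q[:,2].max())
rel([W(0,.19,.32)])
```

```text
panel local x [-0.1006 -0.093  -0.0863] y -0.0940264320791982 0.13510945884599032
[ 0.60486062 -0.03950766  0.20712822] [ 0.08785261 -0.98616401 -0.14057901] 0.2747448444188745
8.6 [ 0.4486 -0.1294  0.3287] F [-0.8 -0.1 -1.1]
[0.604 0.031 0.32 ] [0.966 1.137 0.058]
rot [0.0004 0.0004 0.0013]
```

View pics/s3.png

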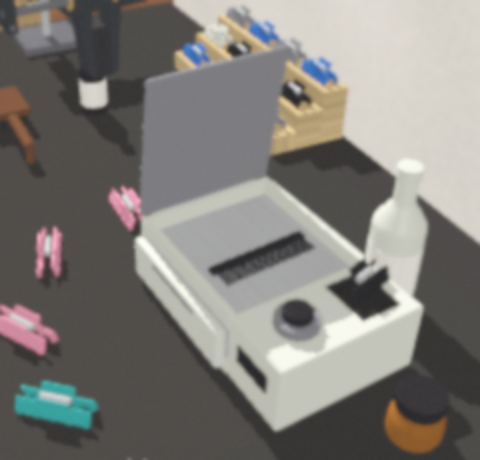

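Tray is home: its face is at local x of about -0.101, the push stopped at 11 N, and the panel sits flush in the picture at (180,300). Next I go over the lid to its outer side.

Call:
play_rows:
  commands:
    - {"delta_rot": [0,0,0],"travel": [0.25,0.25,0],"gripper": -1}
    - {"delta_rot": [0,0,0],"travel": [0.5,0.5,0],"gripper": -1}
    - {"delta_rot": [0,0,0],"travel": [0.75,0.75,0],"gripper": -1}
    - {"delta_rot": [0,0,0],"travel": [0.97,1,0],"gripper": -1}
    - {"delta_rot": [0,0,0],"travel": [0.97,1,0],"gripper": -1}

```text
clock: 9.22
tool_pos: [0.584, 0.0345, 0.326]
eef_rot: [0.67, 0.743, -0.0, -0.002]
contact_force: [-1.2, -0.9, -0.6]
opening: 0.003
```

Run:
```python
from h import *
rr=.15
ws=[W(0,.19,.32),W(0,.19,.235)]
for t in (82,70,60,50,40,30,20,10,0):
    t=np.radians(t); ws.append(W(0,.140-rr*np.cos(t)+.008*np.sin(t)+.009*(t>.3),.085+rr*np.sin(t)+.008*np.cos(t)))
rel(ws);print(r.get_state()['q'].round(2))
```

```text
9.225 [0.584  0.0345 0.326 ] F [-1.2 -0.9 -0.6]
[0.604 0.031 0.32 ] [-0.036  0.134  0.04 ]
[0.604 0.031 0.235] [-0.038  0.135  0.606]
[ 0.609 -0.023  0.235] [-0.397  0.131  0.608]
[ 0.612 -0.053  0.229] [-0.603  0.129  0.647]
[ 0.615 -0.077  0.219] [-0.765  0.128  0.712]
[ 0.617 -0.1    0.205] [-0.913  0.126  0.804]
[ 0.618 -0.119  0.188] [-1.043  0.125  0.92 ]
[ 0.62  -0.135  0.167] [-1.151  0.124  1.058]
[ 0.621 -0.147  0.144] [-1.234  0.124  1.211]
[ 0.623 -0.164  0.119] [-1.348  0.123  1.377]
[ 0.623 -0.168  0.093] [-1.373  0.123  1.55 ]
rot [-0.0007 -0.0008  0.0033]
[ 0.31  0.64 -0.81  1.55  0.48  1.17 -0.49]
```

Call:
play_rows:
  commands:
    - {"delta_rot": [0,0,0.003],"travel": [0,0.13,0.3],"gripper": -1}
    - {"delta_rot": [0,0,0.003],"travel": [-0.04,0.13,0.6],"gripper": -1}
    - {"delta_rot": [0,0,0.003],"travel": [-0.2,0.13,0.6],"gripper": -1}
    - {"delta_rot": [0,0,0.003],"travel": [-0.3,0.13,0.6],"gripper": -1}
    - {"delta_rot": [0,0,0.003],"travel": [-0.4,0.13,0.61],"gripper": -1}
    - {"delta_rot": [0,0,0.003],"travel": [-0.5,0.13,0.625],"gripper": -1}
    - {"delta_rot": [0,0,0.003],"travel": [-0.6,0.13,0.645],"gripper": -1}
    - {"delta_rot": [0,0,0.003],"travel": [-0.68,0.13,0.68],"gripper": -1}
    - {"delta_rot": [0,0,0.003],"travel": [-0.765,0.13,0.71],"gripper": -1}
    - {"delta_rot": [0,0,0.003],"travel": [-0.84,0.13,0.76],"gripper": -1}
    - {"delta_rot": [0,0,0.003],"travel": [-0.91,0.13,0.8],"gripper": -1}

```text
clock: 10.6
tool_pos: [0.6162, -0.1043, 0.2082]
eef_rot: [0.675, 0.737, 0.0, 0.0]
contact_force: [-0.8, 2.8, 0.2]
opening: 0.005
```

Run:
```python
from h import *
s=viewer.snapshot('side');save(s,'s4.png',(180,100,420,330),2)
rr=.15
ws=[]
for t in (50,40,30,20,10,0):
    t=np.radians(t); ws.append(W(0,.140-rr*np.cos(t)+.008*np.sin(t)+.009*(t>.3),.085+rr*np.sin(t)+.008*np.cos(t)))
rel(ws)
```

```text
10.65 [ 0.6158 -0.1064  0.2072] F [ 0.8  0.5 -0.2]
[ 0.617 -0.1    0.205] [0.045 0.009 0.014]
[ 0.618 -0.119  0.188] [-0.085  0.01   0.131]
[ 0.62  -0.135  0.167] [-0.192  0.011  0.268]
[ 0.621 -0.147  0.144] [-0.274  0.012  0.423]
[ 0.623 -0.164  0.119] [-0.388  0.013  0.589]
[ 0.623 -0.168  0.093] [-0.412  0.013  0.762]
rot [-0.0004  0.0004 -0.0021]
```

View pics/s4.png

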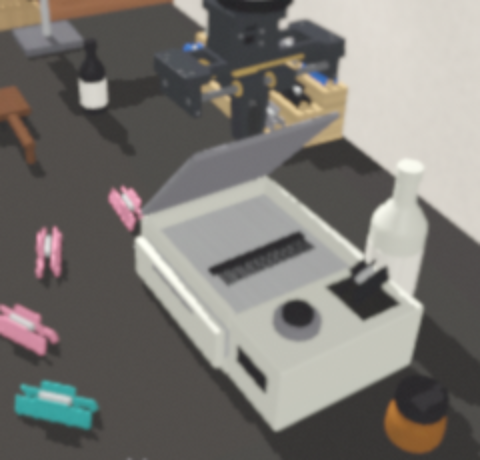

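The lid follows at about 50°, with its free edge at (340,115). I continue down the arc.

Call:
play_rows:
  commands:
    - {"delta_rot": [0,0,0],"travel": [-0.03,0.01,0.07],"gripper": -1}
    - {"delta_rot": [0,0,0],"travel": [-0.09,0.01,0.14],"gripper": -1}
    - {"delta_rot": [0,0,0],"travel": [-0.14,0.01,0.2],"gripper": -1}
    - {"delta_rot": [0,0,0],"travel": [-0.19,0.01,0.27],"gripper": -1}
    - {"delta_rot": [0,0,0],"travel": [-0.23,0.01,0.35],"gripper": -1}
    - {"delta_rot": [0,0,0],"travel": [-0.28,0.01,0.43],"gripper": -1}
    - {"delta_rot": [0,0,0],"travel": [-0.34,0.01,0.51],"gripper": -1}
    - {"delta_rot": [0,0,0],"travel": [-0.39,0.01,0.59],"gripper": -1}
    - {"delta_rot": [0,0,0],"travel": [-0.4,0.01,0.66],"gripper": -1}
    - {"delta_rot": [0,0,0],"travel": [-0.41,0.01,0.72],"gripper": -1}
    - {"delta_rot": [0,0,0],"travel": [-0.41,0.01,0.75],"gripper": -1}
    - {"delta_rot": [0,0,0],"travel": [-0.41,0.01,0.76],"gripper": -1}

```text
clock: 12.15
tool_pos: [0.6228, -0.1645, 0.0945]
eef_rot: [0.675, 0.738, -0.0, -0.0]
contact_force: [-0.7, 0.3, 0.7]
opening: 0.006
```

Call:
play_rows:
  commands:
    - {"delta_rot": [0,0,0],"travel": [0,0,0.01],"gripper": -1}
    - {"delta_rot": [0,0,0],"travel": [0,0,0.02],"gripper": -1}
    - {"delta_rot": [0,0,0],"travel": [0,0,0.03],"gripper": -1}
    - {"delta_rot": [0,0,0],"travel": [0,0,0.03],"gripper": -1}

```text
clock: 12.65
tool_pos: [0.623, -0.1643, 0.0933]
eef_rot: [0.675, 0.738, -0.0, 0.001]
contact_force: [-6.8, -0.6, 18.0]
opening: 0.008
```

Run:
```python
from h import *
for n in('side','top'):
    s=viewer.snapshot(n)
    for q in viewer.outline_of(n,'shampoo')[:1]:
        yy,xx=np.nonzero(q['pixels']);p=pts(s,np.c_[xx,yy]);p=p[p[:,2]>.02];print(n,q['conf'],len(p),np.percentile(p,[3,50,97],axis=0).round(3).tolist())
    if n=='side': save(s,'s5.png',(230,120,430,300),3)
rel([])
```

```text
side 0.78 1203 [[0.732, -0.227, 0.053], [0.752, -0.211, 0.119], [0.776, -0.186, 0.19]]
top 0.82 328 [[0.716, -0.219, 0.064], [0.755, -0.186, 0.134], [0.781, -0.163, 0.198]]
12.85 [ 0.623  -0.1644  0.0933] F [-5.6 -1.2 18.4]
rot [ 0.0003  0.0004 -0.0014]
```

View pics/s5.png

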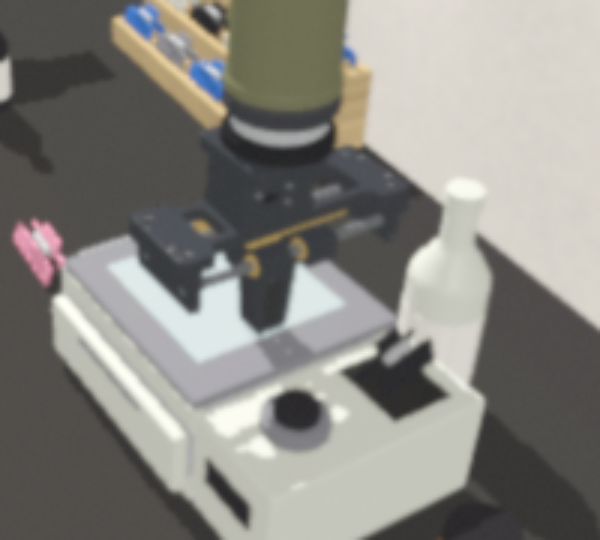

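The lid lies flat, and the bottle stands clear of the gripper at (450,290). I lift and move over the button.

Call:
play_rows:
  commands:
    - {"delta_rot": [0,0,0],"travel": [0,0,-0.15],"gripper": -1}
    - {"delta_rot": [0,0,0],"travel": [0,-0.1,-0.35],"gripper": -1}
    - {"delta_rot": [0,0,0],"travel": [0,-0.27,-0.4],"gripper": -1}
    - {"delta_rot": [0,0,0],"travel": [0,-0.27,-0.4],"gripper": -1}

```text
clock: 13.35
tool_pos: [0.5819, -0.1686, 0.1516]
eef_rot: [0.675, 0.738, -0.0, 0.001]
contact_force: [0.1, 0.0, -0.5]
opening: 0.003
```

Run:
```python
from h import *
yy,xx=np.mgrid[0:384,0:512]
px=np.c_[xx.ravel(),yy.ravel()]
for n in('side','top'):
    s=viewer.snapshot(n);p=pts(s,px)
    l=np.c_[(p[:,:2]-C)@np.c_[U,V],p[:,2]]
    m=(abs(l[:,0]+.04)<.03)&(abs(l[:,1]+.095)<.03)&(l[:,2]>.099)&(l[:,2]<.115)
    if m.sum(): print(n,'btn local',m.sum(),np.percentile(l[m],[5,50,95],axis=0).round(3).tolist())
    m=(l[:,0]<.08)&(l[:,0]>-.085)&(l[:,1]>-.04)&(l[:,1]<.13)&(l[:,2]>.08)&(l[:,2]<.11)
    A=np.c_[l[m,:2],np.ones(m.sum())];print(n,'lid fit slopes,z0',np.linalg.lstsq(A,l[m,2],rcond=None)[0].round(4),m.sum())
    for q in viewer.pinpoint(n,'start_top')[:2]: print(q['conf'],pts(s,q['at'],plane=.105).round(3))
rel([W(-.04,-.095,.135)])
```

```text
side btn local 168 [[-0.052, -0.112, 0.1], [-0.041, -0.102, 0.106], [-0.027, -0.088, 0.109]]
side lid fit slopes,z0 [0.0023 0.0022 0.093 ] 2864
0.61 [[0.425 0.192 0.105]]
0.56 [[ 0.596 -0.254  0.105]]
top lid fit slopes,z0 [ 0.0041 -0.0018  0.0934] 2085
13.55 [ 0.5835 -0.1678  0.15  ] F [-0.2 -0.1  0.6]
[ 0.591 -0.256  0.135] [-0.592 -0.002  0.1  ]
rot [ 0.0003 -0.0002 -0.0014]
```

Call:
play_rows:
  commands:
    - {"delta_rot": [0,0,0],"travel": [-0.3,0,0],"gripper": -1}
    - {"delta_rot": [0,0,0],"travel": [-0.59,0,0.05],"gripper": -1}
    - {"delta_rot": [0,0,0],"travel": [-0.6,0.02,0.15],"gripper": -1}
    - {"delta_rot": [0,0,0],"travel": [-0.6,0.02,0.25],"gripper": -1}
    - {"delta_rot": [0,0,0],"travel": [-0.6,0.02,0.27],"gripper": -1}
    - {"delta_rot": [0,0,0],"travel": [-0.6,0.02,0.27],"gripper": -1}

```text
clock: 14.3
tool_pos: [0.5937, -0.2561, 0.1096]
eef_rot: [0.675, 0.738, 0.0, -0.0]
contact_force: [-0.3, 0.3, 0.3]
opening: 0.005
```

Call:
play_rows:
  commands:
    - {"delta_rot": [0,0,0],"travel": [0,0,0.02],"gripper": -1}
    - {"delta_rot": [0,0,0],"travel": [0,0,0.04],"gripper": -1}
    - {"delta_rot": [0,0,0],"travel": [0,0,0.06],"gripper": -1}
    - {"delta_rot": [0,0,0],"travel": [0,0,0.06],"gripper": -1}

```text
clock: 14.8
tool_pos: [0.5942, -0.257, 0.1016]
eef_rot: [0.675, 0.738, 0.001, 0.0]
contact_force: [-0.5, 1.2, 5.2]
opening: 0.004
```

Call:
play_rows:
  commands:
    - {"delta_rot": [0,0,0],"travel": [0,0,0.01],"gripper": -1}
    - {"delta_rot": [0,0,0],"travel": [0,0,0.02],"gripper": -1}
    - {"delta_rot": [0,0,0],"travel": [0,0,0.03],"gripper": -1}
    - {"delta_rot": [0,0,0],"travel": [0,0,0.03],"gripper": -1}

```text
clock: 15.3
tool_pos: [0.5943, -0.257, 0.101]
eef_rot: [0.675, 0.738, 0.0, 0.001]
contact_force: [-9.3, 2.2, 29.2]
opening: 0.006
```

The button bottomed: 29 N at z 0.101, 6 mm below its top. I let go and back away upward.

Call:
play_rows:
  commands:
    - {"delta_rot": [0,0,0],"travel": [0,0,-0.1],"gripper": -1}
    - {"delta_rot": [0,0,0],"travel": [0,0,-0.3],"gripper": -1}
    - {"delta_rot": [0,0,0],"travel": [0,-0.2,-0.6],"gripper": -1}
    - {"delta_rot": [0,0,0],"travel": [0,-0.5,-0.9],"gripper": -1}
    - {"delta_rot": [0,0,0],"travel": [0,-0.9,-1],"gripper": -1}
    - {"delta_rot": [0,0,0],"travel": [0,-0.9,-1],"gripper": -1}
    - {"delta_rot": [0,0,0],"travel": [0,-0.9,-1],"gripper": -1}

```text
clock: 16.18
tool_pos: [0.4593, -0.2699, 0.2463]
eef_rot: [0.676, 0.737, 0.0, 0.0]
contact_force: [-0.2, -0.1, -0.3]
opening: 0.003
```

Run:
```python
from h import *
yy,xx=np.mgrid[0:384,0:512]
px=np.c_[xx.ravel(),yy.ravel()]
for n in('side','top'):
    s=viewer.snapshot(n);p=pts(s,px)
    l=np.c_[(p[:,:2]-C)@np.c_[U,V],p[:,2]]
    m=(abs(l[:,0]+.04)<.012)&(abs(l[:,1]+.1)<.012)&(l[:,2]>.09)&(l[:,2]<.13)
    if m.sum(): print(n,'btn z',m.sum(),np.percentile(l[m,2],[5,50,95]).round(4))
    m=(l[:,0]<.08)&(l[:,0]>-.085)&(l[:,1]>-.04)&(l[:,1]<.13)&(l[:,2]>.08)&(l[:,2]<.11)
    print(n,'lid',np.linalg.lstsq(np.c_[l[m,:2],np.ones(m.sum())],l[m,2],rcond=None)[0].round(4),m.sum())
    m=(l[:,0]<-.085)&(l[:,0]>-.19)&(abs(l[:,1]-.045)<.08)&(l[:,2]>.054)&(l[:,2]<.068)
    if m.sum(): print(n,'panel x',np.percentile(l[m,0],[2,50]).round(4))
    save(s,n+'6.png',(180,100,420,340),2.5)
rel([])
```

```text
side btn z 139 [0.0971 0.1063 0.1083]
side lid [0.0007 0.0035 0.093 ] 2969
side panel x [-0.1007 -0.0945]
top btn z 54 [0.1024 0.1068 0.1095]
top lid [-0.0009  0.0011  0.093 ] 2753
top panel x [-0.1005 -0.0946]
16.275 [ 0.4603 -0.2692  0.2459] F [0.3 0.5 0.2]
rot [ 0.0003 -0.0002 -0.0013]
```

View pics/side6.png

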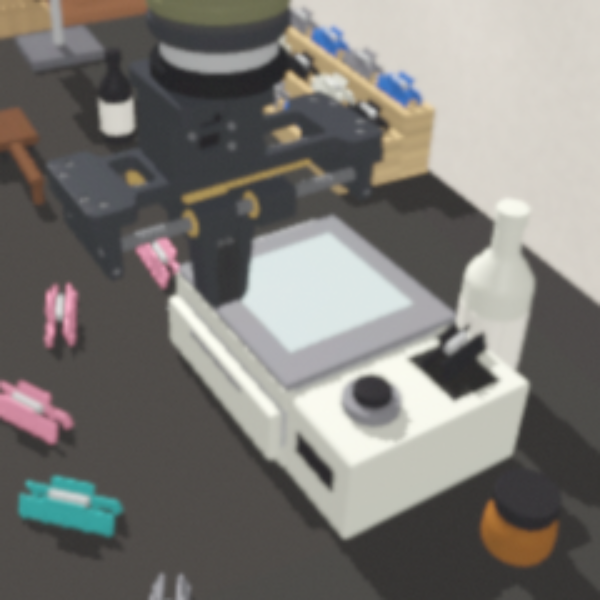

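The tray is flush at (225,370), the lid flat at (320,300), the button back up at (372,392), and the bystanders have not moved. Handing in.

```bash
python3 -c "
from h import *
print(r.finish_job())"
```

```text
the job is handed in; nothing more can be done
None
```

I closed the steriliser and started it in the order asked, using only the shut fingertips, and handed the job in at about 16 s. I picked nothing up.

- **Tray:** I pushed it until it stopped at about 11 N. Both cameras put its face at local x of about -0.101 m, against -0.102 m when home. The blue clip was still in the tray shortly before it closed; after that it was out of sight.
- **Lid:** I swung it down along its arc and pressed to about 18 N. Both cameras afterwards showed it level, with its top at 93 mm.
- **Start button:** I pressed it about 6 mm until it bottomed at 29 N, then let go. Its top read about 106–107 mm afterwards, the same as before.

In the last side picture the console, the jar, the shampoo bottle and the loose clips in view looked unmoved, and the arm was clear with almost no contact force. I did not measure the bystanders again, and the comb is now hidden under the lid. None of my checks failed. The only disagreement was a few wrong network detections, such as a start button found out on the counter; I discarded those after comparing them with the measured position of the steriliser.

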